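# Switch on the worktop sockets in order

### The arm

A 7-joint arm with a two-finger parallel gripper is mounted at the origin on a cart in front of the work surface, level with it; the furniture and walls round the work are solid. World frame = base frame: x ahead of the robot, y to its left, z up, the work surface at z = 0. Lengths are in m, angles in rad, forces in N, time in s.
With the tool pointing down it reaches from about 0.425 to 1.025 m from the base axis. Payload 9.4 kg.
Tool frame: the origin (TCP) lies midway between the tips of the shut fingers; the grasp point (between the pads) lies 19 mm behind it (arm.grasp_offset is the distance from the TCP to the grasp point, in m); z points along the fingers, y is the line along which they close (so a half turn about z gives the same grasp; the last joint's range is limited). The gripper opens to 85 mm and grips with 20 to 120 N. Pads are 22 mm wide; open, the fingers measure 114 mm over their backs; the gripper's body (76 mm by 85 mm) begins 54 mm behind the grasp point. The pads swing forward as they close: fully open they stand 13 mm farther back than shut.
Start: joints at [1.231, 0.599, -0.003, 1.599, 0.002, 0.943, -0.08], TCP at [0.188, -0.7, 0.231] pointing down, gripper open.
Joint ranges: [-2.57, 2.57], [-0.35, 1.97], [-1.29, 1.29], [0.11, 2.56], [-1.05, 4.19], [0.11, 1.86], [-2.63, 2.63]. Speed limits (rad/s): [2.22, 2.22, 3.01, 3.01, 3.14, 3.14, 3.14].

### API

Orientations are given as a unit quaternion [x, y, z, w].
In Python, from plant import arm, imaging, probe_bus gives the robot as it stands (arm), with the cameras (imaging) and the readings (probe_bus).
- The arm moves only by the tool shift_gripper, called after "Request:" as a command line: name --argument value ..., lists and objects as JSON in quotes. Schema: {"type":"object","properties":{"segments":{"type":"string"},"force":{"type":"number"},"only":{"type":"string"},"quiet":{"type":"boolean"},"lines":{"type":"string"}},"required":["segments"],"additionalProperties":false}. segments is a string of 1 to 10 rows, parted by semicolons, with the numbers parted by commas; each row has 7 numbers: a rotation vector rx, ry, rz in shares of pi rad (1.0 is pi rad), then dx, dy, dz in normalised numbers (1 is 0.8 m), then the opening from 0.0 (shut) to 1.0 (fully open); each row is the pose to reach, as a shift and turn from the pose commanded when the call began, along the tool's axes at that moment; what a row does not reach only later rows make up. A row lasts 1/10 s, in which the tool goes at most 0.05 m and 0.15 rad, less where a joint would pass 70% of its speed; a pose out of reach is approached as far as the arm can. The fingers move at their own pace and stop on an object; force is the grip in N (left out, the last holds). Time passes only in rows, so rows that do not move let the fingers close. The tool returns the time, the measured TCP pose, the force, the opening and the grip force at its end. only (a regular expression) keeps the lines of the reply that match it, lines (a string "A,B") keeps lines A to B, and quiet returns only ok. Input that does not fit is refused with a message, and nothing moves.
- probe_bus.sense(): the state, without advancing time (a new reading comes with each control period).
- imaging.grab_frame(name): name is "scene" or "top" or "wrist"; returns a dict with "image" (420x560x3 uint8, red, green, blue), "range_z" (420x560 float32, m along the optical axis (not along the pixel's ray), 0 where there is no reading), "camera_matrix" (3x3 intrinsics, pixels), "R" (3x3) and "t" (3): a world point X has camera coordinates R X + t; the wrist camera has in their place "mount" (4x4, takes a point from camera to tool coordinates, whose origin is the TCP and whose axes are the flange's). Camera axes: x right, y down, z forward; pixel columns grow to the right and rows downward; lengths in m; the calibration is good to about 2 mm. A picture is of the moment at which its call begins: read the wrist's pose just before it.
- arm.sign_off(): hands the job in; it is judged then, once.
The state is a dict: "t": time; "q": joint angles; "qvel": joint speeds; "joint_efforts": joint torques, N m; "ee_pos": TCP position; "ee_rot": TCP orientation; "wrist_force": force on the tool from outside, world axes, zero at the start; "ft_torque": the same for the moment, N m; "finger_gap": opening from 0.0 (shut) to 1.0 (fully open); "gripper_force": force on a finger pad.
Only numpy, scipy, OpenCV 4.12 (cv2) and the standard library are available. Lean on these libraries where they do the work, as an engineer would, in place of code of your own. Each camera call takes 0.05 s, during which the arm holds its last target. There are 200 camera calls.

### The job

Turn on the lamp and the charger at the worktop socket unit by pressing its switches down with a fingertip, lightly but fully home, so that they stay in: first the large square master switch, then the small round switch beside the round lamp plug, then the one beside the square charger plug. Leave the switch beside the blank cover out. Do not pull, lift or shift the plugs, the cover or the jars standing around.

Things in the scene. Friction and masses are not known exactly. Their poses are not given: they have to be found in the camera images.
- socket_unit: white worktop socket unit, screwed down at any yaw, 130 x 270 mm, flat top 42 mm above the worktop. Origin: centre of its underside; z up, y along its length. From the +y end: master switch, then sockets a, b, c, 65 mm apart, at x = +32 mm; each socket's own small switch is straight across at x = -40 mm, a short grey line between the two.
- master_top (a point): centre of the top face of the master switch: the one large square key, 38 x 38 mm, grey, at the unit's +y end (x = 0, y = +97.5 mm). All four keys stand 13 mm above the unit's top when out (55 mm above the worktop), 7 mm when fully in. The point moves with the key.
- master (a joint): downward travel of the master switch; 0 = out (off, as at the start), +0.006 m = fully in (on). All four keys push straight down, need about 2.5 N to move, stop at 6 mm and stay where they are left. Each key top is a rubber-sprung cap that itself gives 1 mm per 2.5 N, at most 4 mm, and comes back up. More than 30 N harms the unit.
- switch_a_top (a point): centre of the top face of the small round switch, 26 mm across, grey, of socket a (x = -40, y = +32.5 mm on the unit). The point moves with the key.
- switch_a (a joint): downward travel of the small round switch of socket a; 0 = out (off, as at the start), +0.006 m = fully in (on)
- socket_a (a point): centre of the mouth of socket a, level with the unit's top (x = +32, y = +32.5 mm on the unit); a round recess 40 mm across and 13 mm deep
- switch_b_top (a point): centre of the top face of the small round switch, 26 mm across, grey, of socket b (x = -40, y = -32.5 mm on the unit). The point moves with the key.
- switch_b (a joint): downward travel of the small round switch of socket b; 0 = out (off, as at the start), +0.006 m = fully in (on)
- socket_b (a point): centre of the mouth of socket b, level with the unit's top (x = +32, y = -32.5 mm on the unit); a round recess 40 mm across and 13 mm deep
- switch_c_top (a point): centre of the top face of the small round switch, 26 mm across, grey, of socket c (x = -40, y = -97.5 mm on the unit). The point moves with the key.
- switch_c (a joint): downward travel of the small round switch of socket c; 0 = out (off, as at the start), +0.006 m = fully in (on)
- socket_c (a point): centre of the mouth of socket c, level with the unit's top (x = +32, y = -97.5 mm on the unit); a round recess 40 mm across and 13 mm deep
- lamp_plug: the round plug: a white plug-in lamp, 43 mm across with a domed top, rising 37 mm above the unit's top. Sits loose, by its 36 mm round foot, in one of the three sockets, a different one from run to run. Origin: centre of the foot's underside, 13 mm below the unit's top; z up.
- charger_plug: the square plug: a white charger block, 42 x 42 mm with a flat top and a small dark port in it, rising 35 mm above the unit's top. Sits loose, by its 36 mm round foot, in one of the three sockets, a different one from run to run. Origin: centre of the foot's underside, 13 mm below the unit's top; z up.
- blank_cover: blank cover: a flat white disc, 43 mm across, with a low finger bar; rises 8 mm above the unit's top. Sits loose, by its 36 mm round foot, in one of the three sockets, a different one from run to run. Origin: centre of the foot's underside, 13 mm below the unit's top; z up.
- brown_jar: loose glass spice jar with a brown cap, 38 mm across, 104 mm tall, near the unit's switch side. Origin: centre of its underside.
- green_jar: loose glass spice jar with a green cap, 36 mm across, 102 mm tall, just beyond the unit's -y end. Origin: centre of its underside.
- old_jar: loose wider spice jar with a red cap, 45 mm across, 108 mm tall, near the unit's socket side. Origin: centre of its underside.

How it is judged:
By the outcome, as a careful person would: the job done as asked, in the order asked, and still so for the second after the job is handed in, with the robot touching nothing.
It also fails if it takes over 42 s, if anything falls off the work surface, if the arm or the gripper's body presses on something with over 40 N, if the wrist force passes 120 N, or if a joint passes its speed limit or range.

## Working session

There is one attempt and no reset: what is moved stays moved. The work goes in short steps, Python scripts to look and compute and a tool call to move; the robot and the scene stay as the last step left them, time stands still between calls to the robot, and variables do not carry over. Pictures are saved under pics/ and viewed, at most 10 in all, crops included, and the job is handed in when it is done.

```bash
ls; mkdir -p pics; python3 - <<'E'
from plant import arm, imaging, probe_bus
import cv2,numpy as np
s=probe_bus.sense();print(s)
for n in("top","scene"):
    f=imaging.grab_frame(n);cv2.imwrite(f"pics/{n}0.png",f["image"][:,:,::-1]);np.savez(f"pics/{n}0.npz",**f)
    print(n,f["camera_matrix"],f["R"],f["t"])
E
```

```text
pics
plant.py
{'t': 0.0, 'q': array([ 1.23128733,  0.60015082, -0.00254718,  1.60014315,  0.00177794,
        0.94291625, -0.07981358]), 'qvel': array([-2.11019229e-03,  7.67524198e-05,  2.05822921e-04, -5.53493455e-04,
        5.50526944e-04,  5.18971175e-04, -1.69157219e-04]), 'joint_efforts': array([-1.66678095e-03, -7.76445937e+01,  1.56342331e+00, -2.58005995e+01,
        1.21516921e-02,  8.83976987e-03,  3.63510583e-05]), 'ee_pos': array([ 0.18821495, -0.69963851,  0.2303936 ]), 'ee_rot': array([ 9.91376213e-01,  1.31044082e-01, -1.68649243e-04, -7.89850513e-04]), 'wrist_force': array([ 0.30044892,  0.09931898, -0.20434939]), 'ft_torque': array([-0.00173183, -0.00984431, -0.00256969]), 'gripper_force': 0.0, 'finger_gap': 1.0015329553766463}
top [[543.16859205   0.         273.23485563]
 [  0.         543.16859205 202.8168887 ]
 [  0.           0.           1.        ]] [[-0.00259905 -0.99996242 -0.0082712 ]
 [-0.98300408  0.00407311 -0.18353853]
 [ 0.18356532  0.0076536  -0.98297772]] [0.0344137  0.59714021 0.93157769]
scene [[442.43126838   0.         281.82270445]
 [  0.         442.43126838 209.86991682]
 [  0.           0.           1.        ]] [[ 0.5446095  -0.83867855 -0.00433452]
 [-0.49754056 -0.31891684 -0.80668794]
 [ 0.67516952  0.44148652 -0.59096174]] [-0.27954594  0.3818592   0.47478176]
```

View pics/top0.png

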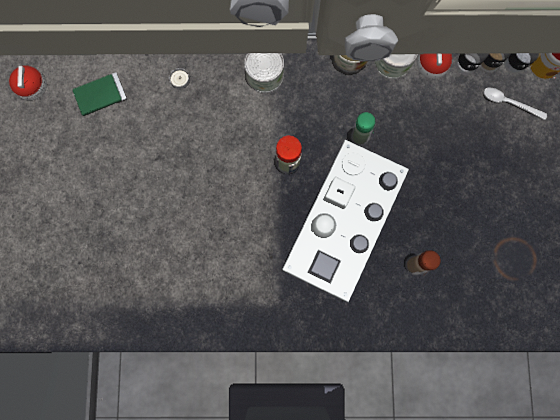

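View pics/scene0.png

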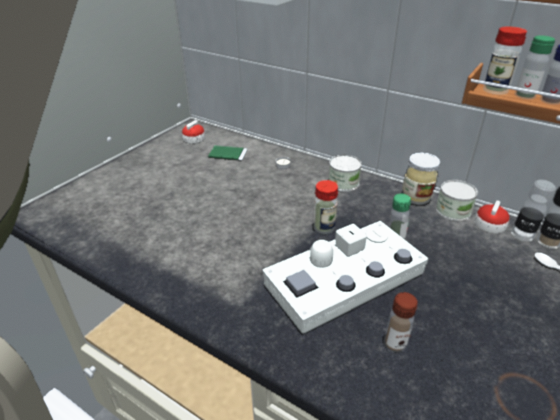

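Top view: master at (324,266), switches a (360,243), b (375,212) and c (389,181). The round lamp (323,226) is in a, the square charger (340,192) in b and the blank cover (352,165) in c, so I press master, then a, then b. I'll enlarge both views for measuring.

```bash
python3 - <<'E'
import cv2
a=cv2.imread("pics/top0.png")[130:310,270:420];b=cv2.imread("pics/scene0.png")[220:330,255:435]
cv2.imwrite("pics/topc.png",cv2.resize(a,None,fx=3.3,fy=3.3,interpolation=cv2.INTER_CUBIC))
cv2.imwrite("pics/scenec.png",cv2.resize(b,None,fx=4,fy=4,interpolation=cv2.INTER_CUBIC))
E
```

```text
(no output)
```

View pics/topc.png

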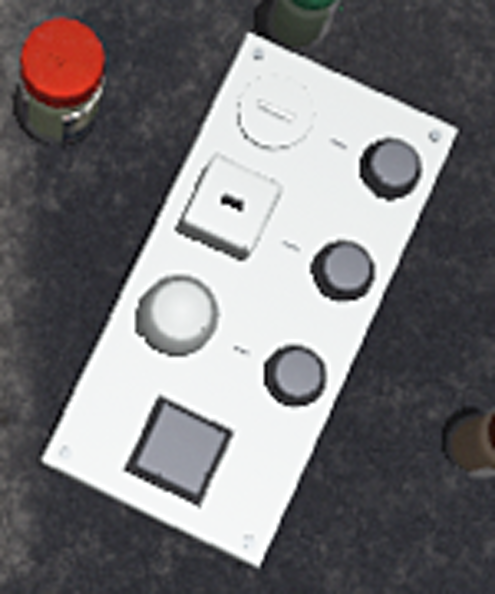

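View pics/scenec.png

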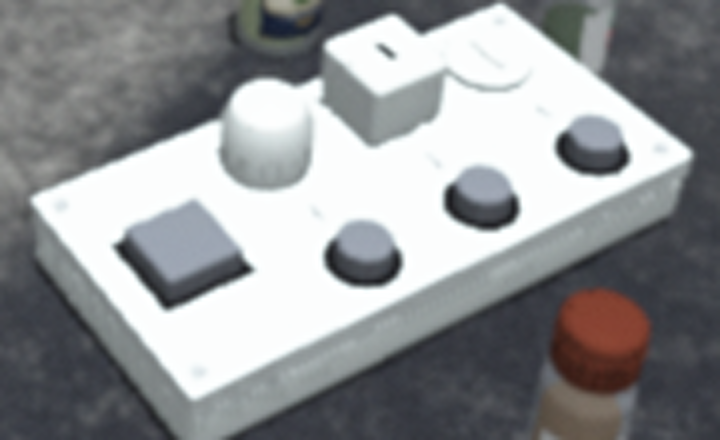

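Enlarged top crop: key-top centres are master (183,448), a (298,374), b (347,269), c (395,166). Scene crop: master (184,242), a (365,240), b (484,186), c (596,135). Next I triangulate these and fit the unit.

```bash
cat >h.py <<'E'
import numpy as np,cv2
from scipy.spatial.transform import Rotation as Ro
U=np.array([[0,97.5],[-40,32.5],[-40,-32.5],[-40,-97.5]])/1000
def fit(P):   # 2D rigid fit unit->world
    a=U-U.mean(0);b=P-P.mean(0);u,_,v=np.linalg.svd(a.T@b);R=(u@np.diag([1,np.linalg.det(u@v)])@v).T
    return R,P.mean(0)-R@U.mean(0)
E
python3 - <<'E'
from h import *
T=np.load("pics/top0.npz");S=np.load("pics/scene0.npz")
pt=np.array([[183.5,448],[298,374],[347,269],[395,166]])/3.3+[270,130]-.35
ps=np.array([[184,242],[365,240],[484,186],[596,135]])/4+[255,220]-.4
M=lambda f:f["camera_matrix"]@np.c_[f["R"],f["t"]]
X=cv2.triangulatePoints(M(T),M(S),pt.T,ps.T);X=(X[:3]/X[3]).T;print("tri",X.round(4))
def ray(f,p,z):
    K,R,t=f["camera_matrix"],f["R"],f["t"];c=-R.T@t;d=R.T@np.linalg.inv(K)@[*p,1];return c+d*(z-c[2])/d[2]
for f,p in((T,pt),(S,ps)):
    P=np.array([ray(f,q,.055) for q in p])
    dz=[f["range_z"][int(round(q[1])),int(round(q[0]))] for q in p]
    Z=[(f["R"].T@(np.linalg.inv(f["camera_matrix"])@[*q,1]*d-f["t"]))[2] for q,d in zip(p,dz)]
    R,t=fit(P[:,:2]);print(P.round(4)[:,:2].tolist(),np.round(Z,4),t,np.degrees(np.arctan2(R[1,0],R[0,0])),"res",((U@R.T+t-P[:,:2])*1000).round(1).tolist())
    print((U@R.T+t).round(4).tolist())
for n,p in(("brown",(429,261)),("green",(365,121)),("red",(288,147))):print(n,ray(T,p,.104))
E
```

```text
tri [[ 0.4833 -0.0592  0.0525]
 [ 0.5234 -0.1225  0.0541]
 [ 0.5812 -0.1512  0.0537]
 [ 0.6391 -0.1801  0.0536]]
[[0.4837, -0.0598], [0.5235, -0.1227], [0.5812, -0.1514], [0.639, -0.1801]] [0.0574 0.0539 0.0553 0.0524] [ 0.57011323 -0.10157474] 63.7770318194367 res [[-1.1, 1.3], [-0.2, -0.4], [0.4, -0.4], [0.9, -0.5]]
[[0.4826, -0.0585], [0.5233, -0.1231], [0.5816, -0.1518], [0.6399, -0.1805]]
[[0.4801, -0.0593], [0.5221, -0.1224], [0.5794, -0.1512], [0.6371, -0.1801]] [0.0555 0.5874 0.0564 0.0547] [ 0.56785277 -0.10127355] 63.966012857746 res [[0.1, 0.8], [-1.0, -0.6], [0.1, -0.3], [0.8, 0.1]]
[[0.4802, -0.0585], [0.5211, -0.123], [0.5795, -0.1515], [0.6379, -0.18]]
brown [ 0.48716425 -0.23069312  0.104     ]
green [ 0.73511071 -0.13110344  0.104     ]
red [0.68797587 0.00578702 0.104     ]
```

Heights come out at 52–57 mm, matching the stated 55, and the fit residual is about 1 mm. The targets are within reach.

```bash
cat >>h.py <<'E'
G=dict(m=[.4815,-.0587],a=[.5225,-.123],b=[.5805,-.1515])
def go(k,z):
    from plant import arm, imaging, probe_bus
    s=probe_bus.sense();R=Ro.from_quat(s["ee_rot"])
    print(k,"tool shift",R.inv().apply(np.r_[G[k],z]-s["ee_pos"]).round(4),"xaxis",R.as_matrix()[:,0].round(3),"z",R.as_matrix()[:,2].round(4),"F",s["wrist_force"].round(2))
E
python3 -c "
from h import *;go('m',.231);go('m',.1)"
```

```text
m tool shift [ 4.498e-01 -5.428e-01  2.000e-04] xaxis [ 0.966  0.26  -0.   ] z [-5.0e-04  1.3e-03 -1.0e+00] F [-0.39 -0.16 -0.79]
m tool shift [ 0.4498 -0.5426  0.1312] xaxis [ 0.966  0.26  -0.   ] z [-5.0e-04  1.3e-03 -1.0e+00] F [-0.39 -0.16 -0.79]
```

Units first: shifts go in shares of 0.8 m and turns go in shares of pi rad. So -0.543 m / 0.8 = -0.6788, 0.45 m / 0.8 = 0.5625, -0.85 rad / 3.1416 = -0.2706.

Request:
shift_gripper --segments "0,0,-0.0796,0.1625,-0.2,0,0;0,0,-0.1592,0.325,-0.3875,0,0;0,0,-0.2706,0.5625,-0.6788,0,0;0,0,-0.2706,0.5625,-0.6788,0,0;0,0,-0.2706,0.5625,-0.6788,0,0;0,0,-0.2706,0.5625,-0.6788,0,0;0,0,-0.2706,0.5625,-0.6788,0,0;0,0,-0.2706,0.5625,-0.6788,0,0;0,0,-0.2706,0.5625,-0.6788,0,0;0,0,-0.2706,0.5625,-0.6788,0,0" --force 20

```text
t: 1.1
ee_pos: [0.3967, -0.2437, 0.2313]
ee_rot: [0.849, 0.528, -0.0, 0.0]
wrist_force: [0.8, 0.0, -0.5]
finger_gap: 0.002
gripper_force: 0.0
```

```bash
python3 -c "
from h import *;go('m',.231);go('m',.075)"
```

```text
m tool shift [ 2.034e-01 -5.800e-03  2.000e-04] xaxis [ 0.443  0.897 -0.   ] z [-0.e+00 -1.e-04 -1.e+00] F [ 0.84  0.02 -0.45]
m tool shift [ 0.2034 -0.0058  0.1562] xaxis [ 0.443  0.897 -0.   ] z [-0.e+00 -1.e-04 -1.e+00] F [ 0.84  0.02 -0.45]
```

Scaled: 0.2 m / 0.8 = 0.25, 0.1 m / 0.8 = 0.125.

Request:
shift_gripper --segments "0,0,0,0.25,-0.0075,0,0;0,0,0,0.25,-0.0075,0,0;0,0,0,0.25,-0.0075,0,0;0,0,0,0.25,-0.0075,0,0;0,0,0,0.25,-0.0075,0.0625,0;0,0,0,0.25,-0.0075,0.125,0;0,0,0,0.25,-0.0075,0.125,0;0,0,0,0.25,-0.0075,0.125,0;0,0,0,0.25,-0.0075,0.125,0"

```text
t: 2.0
ee_pos: [0.4804, -0.0637, 0.1332]
ee_rot: [0.849, 0.528, 0.001, 0.001]
wrist_force: [0.0, 0.3, 0.7]
finger_gap: 0.001
gripper_force: 0.0
```

```bash
python3 - <<'E'
from h import *;from plant import arm, imaging, probe_bus
go('m',.075)
s=probe_bus.sense();f=imaging.grab_frame("wrist");np.savez("pics/w.npz",p=s["ee_pos"],q=s["ee_rot"],**f)
cv2.imwrite("pics/w.png",f["image"][:,:,::-1]);print(f["mount"])
E
```

```text
m tool shift [ 0.005  -0.0014  0.0582] xaxis [0.443 0.897 0.001] z [ 2.4e-03 -4.0e-04 -1.0e+00] F [0.01 0.32 0.7 ]
[[ 9.52290607e-04 -9.64954970e-01 -2.62413793e-01  6.66646722e-02]
 [ 9.99999491e-01  8.31346094e-04  5.71915734e-04  1.40051225e-04]
 [-3.33716249e-04 -2.62414204e-01  9.64955271e-01 -1.42764926e-01]
 [ 0.00000000e+00  0.00000000e+00  0.00000000e+00  1.00000000e+00]]
```

View pics/w.png

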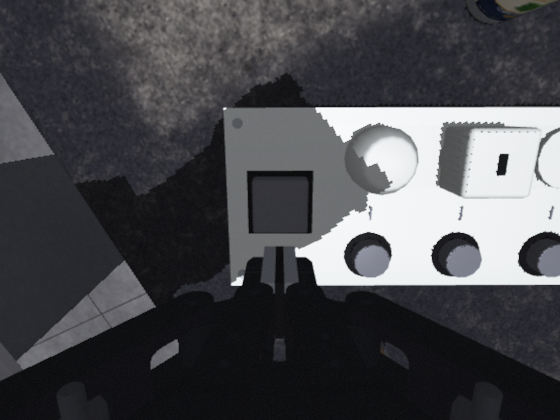

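Wrist view: the master key's top centre is at (280,204), with round keys a at (374,257) and b at (463,257). The lamp is straight across from a and the charger straight across from b, and the tool is aligned with the unit.

```bash
python3 - <<'E'
from h import *
w=np.load("pics/w.npz");R=Ro.from_quat(w["q"]).as_matrix();m=w["mount"];K=w["camera_matrix"]
c=R@m[:3,3]+w["p"]
for k,p in dict(m=(280,204),a=(374,257),b=(463,257)).items():
    v=np.linalg.inv(K)@[*p,1];d=R@m[:3,:3]@v;print(k,(c+d*(.055-c[2])/d[2]).round(4),G[k],"z by depth",(c+d*w["range_z"][p[1],p[0]])[2].round(4))
E
```

```text
m [ 0.4852 -0.0563  0.055 ] [0.4815, -0.0587] z by depth 0.0547
a [ 0.5275 -0.1202  0.055 ] [0.5225, -0.123] z by depth 0.0562
b [ 0.5838 -0.148   0.055 ] [0.5805, -0.1515] z by depth 0.0552
```

The views agree within 5 mm, so I use the mean, which is well inside each key. Now approach the master.

Scaled: 0.068 m / 0.8 = 0.085, 0.06 m / 0.8 = 0.075.

```bash
sed -i 's/^G=.*/G=dict(m=[.483,-.0577],a=[.525,-.1217],b=[.582,-.150])/' h.py
```

Request:
shift_gripper --segments "0,0,0,0.005,0,0.0375,0;0,0,0,0.005,0,0.075,0;0,0,0,0.005,0,0.085,0;0,0,0,0.005,0,0.085,0;0,0,0,0.005,0,0.085,0"

```text
t: 2.55
ee_pos: [0.4819, -0.0601, 0.0647]
ee_rot: [0.849, 0.528, 0.001, 0.001]
wrist_force: [-0.3, 0.1, 0.5]
finger_gap: 0.003
gripper_force: 0.0
```

```bash
python3 -c "
from h import *;go('m',.055);go('m',.0465)"
```

```text
m tool shift [ 0.0026 -0.0001  0.0097] xaxis [0.443 0.897 0.   ] z [ 1.7e-03 -3.0e-04 -1.0e+00] F [-0.35  0.13  0.46]
m tool shift [ 0.0026 -0.0001  0.0182] xaxis [0.443 0.897 0.   ] z [ 1.7e-03 -3.0e-04 -1.0e+00] F [-0.35  0.13  0.46]
```

Scaled: 0.016 m / 0.8 = 0.02, 0.015 m / 0.8 = 0.0188.

Request:
shift_gripper --segments "0,0,0,0.0025,0,0.0063,0;0,0,0,0.0025,0,0.0113,0;0,0,0,0.0025,0,0.0138,0;0,0,0,0.0025,0,0.0163,0;0,0,0,0.0025,0,0.0188,0;0,0,0,0.0025,0,0.02,0;0,0,0,0.0025,0,0.02,0;0,0,0,0.0025,0,0.02,0"

```text
t: 3.35
ee_pos: [0.4826, -0.058, 0.0474]
ee_rot: [0.849, 0.528, 0.0, 0.0]
wrist_force: [3.4, -0.3, 4.1]
finger_gap: -0.004
gripper_force: 2.1
```

Scaled: 0.001 m / 0.8 = 0.0013.

Request:
shift_gripper --segments "0,0,0,0,0,0.0013,0;0,0,0,0,0,0.0013,0;0,0,0,0,0,0.0013,0;0,0,0,0,0,0.0013,0"

```text
t: 3.75
ee_pos: [0.4826, -0.058, 0.0465]
ee_rot: [0.849, 0.528, 0.0, 0.0]
wrist_force: [2.8, -0.1, 6.4]
finger_gap: 0.0
gripper_force: 3.2
```

The force rose 2.3 N over 0.9 mm, which is the cap's spring rate, and the height matches (55−6−2.5 = 46.5 mm). The master is fully in, so I lift and move on to a.

Scaled: -0.055 m / 0.8 = -0.0688, -0.025 m / 0.8 = -0.0313.

Request:
shift_gripper --segments "0,0,0,0,0,-0.0313,0;0,0,0,0,0,-0.0688,0;0,0,0,0,0,-0.0688,0;0,0,0,0,0,-0.0688,0"

```text
t: 4.15
ee_pos: [0.4815, -0.0584, 0.1014]
ee_rot: [0.849, 0.528, -0.0, 0.0]
wrist_force: [-0.5, -0.3, -0.8]
finger_gap: 0.002
gripper_force: 0.0
```

```bash
python3 -c "
from h import *;go('a',.1);go('a',.065)"
```

```text
a tool shift [-0.0375  0.0671  0.0014] xaxis [ 0.443  0.897 -0.   ] z [-2.e-04 -3.e-04 -1.e+00] F [-0.47 -0.3  -0.85]
a tool shift [-0.0375  0.0671  0.0364] xaxis [ 0.443  0.897 -0.   ] z [-2.e-04 -3.e-04 -1.e+00] F [-0.47 -0.3  -0.85]
```

Scaled: 0.067 m / 0.8 = 0.0838, -0.038 m / 0.8 = -0.0475.

Request:
shift_gripper --segments "0,0,0,-0.0238,0.0425,0,0;0,0,0,-0.0475,0.0838,0,0;0,0,0,-0.0475,0.0838,0,0;0,0,0,-0.0475,0.0838,0.025,0;0,0,0,-0.0475,0.0838,0.045,0;0,0,0,-0.0475,0.0838,0.045,0;0,0,0,-0.0475,0.0838,0.045,0;0,0,0,-0.0475,0.0838,0.045,0"

```text
t: 4.95
ee_pos: [0.5253, -0.1214, 0.0654]
ee_rot: [0.849, 0.528, -0.0, -0.0]
wrist_force: [-0.6, -0.6, -0.0]
finger_gap: -0.002
gripper_force: 0.0
```

```bash
python3 -c "
from h import *;go('a',.0465)"
```

```text
a tool shift [-0.0004 -0.0001  0.0189] xaxis [ 0.442  0.897 -0.   ] z [-3.e-04  1.e-04 -1.e+00] F [-0.56 -0.58 -0.01]
```

Scaled: 0.018 m / 0.8 = 0.0225, 0.017 m / 0.8 = 0.0213.

Request:
shift_gripper --segments "0,0,0,0,0,0.0063,0;0,0,0,0,0,0.0113,0;0,0,0,0,0,0.0138,0;0,0,0,0,0,0.0163,0;0,0,0,0,0,0.0188,0;0,0,0,0,0,0.0213,0;0,0,0,0,0,0.0225,0;0,0,0,0,0,0.0225,0;0,0,0,0,0,0.0225,0"

```text
t: 5.85
ee_pos: [0.5254, -0.1217, 0.0474]
ee_rot: [0.849, 0.528, 0.0, 0.0]
wrist_force: [-0.3, 0.5, 4.6]
finger_gap: 0.001
gripper_force: 2.1
```

Request:
shift_gripper --segments "0,0,0,0,0,0.0013,0;0,0,0,0,0,0.0013,0;0,0,0,0,0,0.0013,0;0,0,0,0,0,0.0013,0"

```text
t: 6.25
ee_pos: [0.5254, -0.1218, 0.0465]
ee_rot: [0.849, 0.528, 0.0, 0.0]
wrist_force: [-0.4, 0.6, 7.0]
finger_gap: -0.003
gripper_force: 3.2
```

Switch a shows the same signature and is fully in. Lift and go to b.

Scaled: -0.055 m / 0.8 = -0.0688, -0.025 m / 0.8 = -0.0313.

Request:
shift_gripper --segments "0,0,0,0,0,-0.0313,0;0,0,0,0,0,-0.0688,0;0,0,0,0,0,-0.0688,0;0,0,0,0,0,-0.0688,0"

```text
t: 6.65
ee_pos: [0.5256, -0.122, 0.1016]
ee_rot: [0.849, 0.528, 0.0, 0.0]
wrist_force: [-0.3, 0.4, -0.2]
finger_gap: 0.003
gripper_force: 0.0
```

```bash
python3 -c "
from h import *;go('b',.1);go('b',.065)"
```

```text
b tool shift [-0.0002  0.063   0.0017] xaxis [0.443 0.897 0.   ] z [ 1.2e-03 -2.0e-04 -1.0e+00] F [-0.27  0.37 -0.18]
b tool shift [-0.0002  0.063   0.0367] xaxis [0.443 0.897 0.   ] z [ 1.2e-03 -2.0e-04 -1.0e+00] F [-0.27  0.37 -0.18]
```

Scaled: 0.063 m / 0.8 = 0.0788, 0.036 m / 0.8 = 0.045.

Request:
shift_gripper --segments "0,0,0,0,0.04,0,0;0,0,0,0,0.0788,0,0;0,0,0,0,0.0788,0,0;0,0,0,0,0.0788,0.025,0;0,0,0,0,0.0788,0.045,0;0,0,0,0,0.0788,0.045,0;0,0,0,0,0.0788,0.045,0;0,0,0,0,0.0788,0.045,0"

```text
t: 7.45
ee_pos: [0.5819, -0.1494, 0.0656]
ee_rot: [0.849, 0.528, 0.0, 0.0]
wrist_force: [0.5, 0.0, 0.4]
finger_gap: -0.003
gripper_force: 0.0
```

```bash
python3 -c "
from h import *;go('b',.0465)"
```

```text
b tool shift [-0.0005  0.0003  0.0191] xaxis [0.442 0.897 0.   ] z [ 1.e-04  0.e+00 -1.e+00] F [0.53 0.03 0.4 ]
```

Scaled: 0.018 m / 0.8 = 0.0225, 0.017 m / 0.8 = 0.0213.

Request:
shift_gripper --segments "0,0,0,0,0,0.0063,0;0,0,0,0,0,0.0113,0;0,0,0,0,0,0.0138,0;0,0,0,0,0,0.0163,0;0,0,0,0,0,0.0188,0;0,0,0,0,0,0.0213,0;0,0,0,0,0,0.0225,0;0,0,0,0,0,0.0225,0;0,0,0,0,0,0.0225,0"

```text
t: 8.35
ee_pos: [0.5819, -0.1496, 0.0474]
ee_rot: [0.849, 0.528, -0.0, 0.0]
wrist_force: [-0.8, -0.8, 3.4]
finger_gap: 0.002
gripper_force: 2.2
```

Request:
shift_gripper --segments "0,0,0,0,0,0.0013,0;0,0,0,0,0,0.0013,0;0,0,0,0,0,0.0013,0;0,0,0,0,0,0.0013,0"

```text
t: 8.75
ee_pos: [0.5819, -0.1496, 0.0465]
ee_rot: [0.849, 0.528, 0.0, 0.0]
wrist_force: [-1.1, -0.7, 5.3]
finger_gap: -0.003
gripper_force: 3.2
```

Request:
shift_gripper --segments "0,0,0,0,0,-0.0313,0;0,0,0,0,0,-0.075,0;0,0,0,0,0,-0.125,0;0,0,0,-0.1,0,-0.1875,0;0,0,0,-0.25,0,-0.1875,0;0,0,0,-0.25,0,-0.1875,0;0,0,0,-0.25,0,-0.1875,0;0,0,0,-0.25,0,-0.1875,0;0,0,0,-0.25,0,-0.1875,0"

```text
t: 9.65
ee_pos: [0.4921, -0.3313, 0.1962]
ee_rot: [0.85, 0.526, -0.0, 0.0]
wrist_force: [0.7, 0.9, 1.1]
finger_gap: -0.002
gripper_force: 0.0
```

```bash
python3 - <<'E'
from plant import arm, imaging, probe_bus;import cv2,numpy as np
from h import *
K0=None
for n in("top","scene"):
    f=imaging.grab_frame(n);g=np.load(f"pics/{n}0.npz")
    r={"top":np.s_[130:310,270:420],"scene":np.s_[220:330,255:435]}[n]
    a,b=[cv2.resize(x[r][:,:,::-1],(390,570) if n=="top" else (720,290),interpolation=cv2.INTER_CUBIC) for x in(g["image"],f["image"])]
    cv2.imwrite(f"pics/{n}1.png",np.hstack([a,b]) if n=="top" else np.vstack([a,b]))
E
```

```text
(no output)
```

View pics/top1.png

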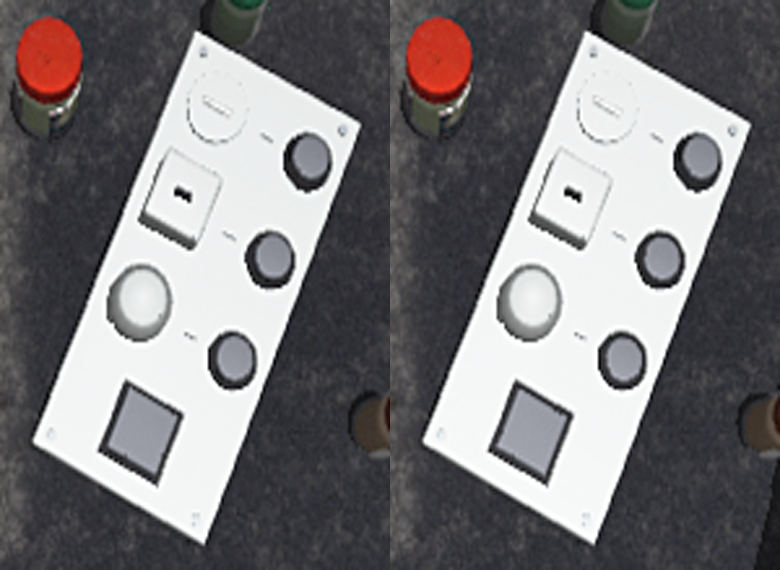

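View pics/scene1.png

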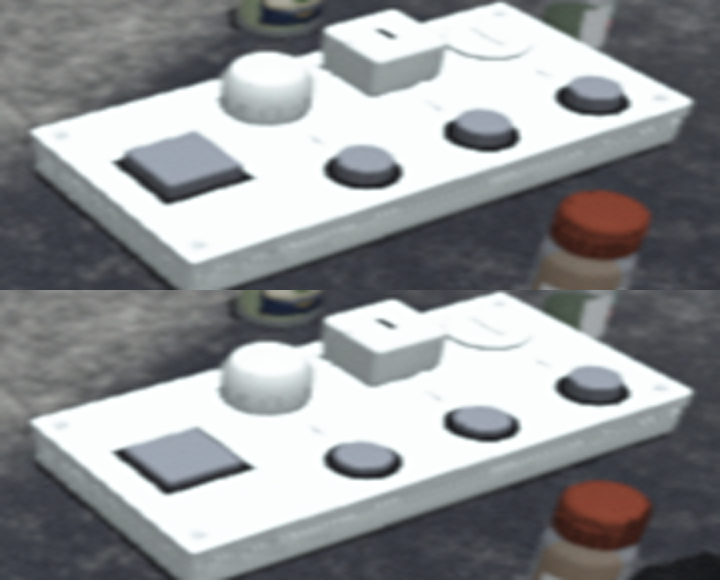

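The before/after views show the master (185,457), a (363,459) and b (481,421) lower. Switch c (593,382) is still out, and the plugs, cover and jars haven't moved. Handing in.

```bash
python3 -c "
from plant import arm, imaging, probe_bus;print(arm.sign_off())"
```

```text
the job is handed in; nothing more can be done
None
```

The master, the lamp's switch (a) and the charger's switch (b) were pressed fully in, in that order, at about 5–7 N each. Switch c beside the blank cover was left out, nothing else visibly moved, and the job was handed in at about 10 s.

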